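# Reject the gauge housing that rattles

## Robot

A 6-joint arm with a two-finger parallel gripper is mounted at the origin on a cart in front of the work surface, level with it; the furniture and walls round the work are solid. World frame = base frame: x ahead of the robot, y to its left, z up, the work surface at z = 0. Lengths are in m, angles in rad, forces in N, time in s.
With the tool pointing down it reaches from about 0.25 to 0.775 m from the base axis. Payload 4 kg.
Tool frame: the origin (TCP) lies at the very end of the fingers, on their centre line; the grasp point (between the pads) lies 19 mm behind it; y points along the fingers, x is the direction in which the jaws open and shut, and the axes are right-handed (so a half turn about y gives the same grasp; the last joint's range is limited). The gripper opens to 94 mm and grips with 3 to 60 N. Pads are 16 mm wide; open, the fingers measure 119 mm over their backs; the gripper's body (75 mm by 177 mm) begins 78 mm behind the grasp point.
Start: joints at [1.145, 0.087, 1.371, -0, 1.684, -0.103], TCP at [0.174, 0.522, 0.206] pointing down, gripper open.
Joint ranges: [-3.1, 3.1], [-0.76, 2.03], [0.27, 2.55], [-1.08, 4.22], [0.17, 2.65], [-2.57, 2.57]. Speed limits (rad/s): [2.79, 2.79, 3.14, 3.14, 3.14, 3.14].

## Interface

Orientations are given as a rotation vector (axis times angle).
In Python, from plant import arm, imaging gives the robot as it stands. The module is installed in compiled form; this text tells all that it offers.
- The arm moves only by the tool servo_tool, never from a script. Its argument "moves" is a list of rows, each a list of 6 numbers: the shift along the tool's x, y, z normalised to -1 to 1, where 1 is 0.1 m, then the turn, a rotation vector about the tool's x, y, z normalised to -1 to 1, where 1 is 1.5 rad. In form: [[tx, ty, tz, wx, wy, wz], ...]. A call has 1 to 20 rows; each row is the pose to reach, as a shift and turn from the pose commanded when the call began, along the tool's axes at that moment; what a row does not reach only later rows make up. A row lasts 1/10 s, in which the tool goes at most 50 mm and 8.59 degrees, less where a joint would pass 70% of its speed; a pose out of reach is approached as far as the arm can. A call with a number of a shift or a turn outside -1 to 1 is refused whole. A call with a gripper value outside its range is refused whole. "hand" is the closure, from -1 (fully open) to 1 (shut), set as the call begins (left out, the last holds). The fingers move at their own pace and stop on an object; the grip force is fixed at half the most. Time passes only in rows, so rows that repeat a pose let the fingers close. It gives the time, the measured TCP pose, the force and the opening at its end, in the units of the state.
- arm.sense(): the state, without advancing time (a new reading comes with each control period).
- imaging.get_image(name): name is "scene" or "top" or "wrist"; returns (picture, depth): 420x560x3 uint8, red, green, blue; 420x560 float32, m along the optical axis (not along the pixel's ray), 0 where there is no reading.
- imaging.get_calibration(name): a dict with "fx", "fy", "cx", "cy" (pixels), "extrinsics" (4x4, takes a point from world to camera coordinates); the wrist camera has in their place "hand_eye" (4x4, takes a point from camera to tool coordinates, whose origin is the TCP and whose axes are the tool frame's). Camera axes: x right, y down, z forward; pixel columns grow to the right and rows downward; lengths in m; the calibration is good to about 2 mm. The wrist camera is an equidistant fisheye: a pixel r from the principal point sees the ray r / f radians off the axis. A picture is of the moment at which its call begins: read the wrist's pose just before it. get_calibration takes no time and is no camera call.
- arm.close_job(): hands the job in, once; it reports no verdict.
The state is a dict: "clock": time; "joint_positions": joint angles; "qvel": joint speeds; "joint_efforts": joint torques, N m; "tcp_pos": TCP position; "tcp_rot": TCP orientation; "force": force on the tool from outside, world axes, zero at the start; "ft_torque": the same for the moment, N m; "opening": finger opening in m.
Only numpy, scipy, OpenCV 4.12 (cv2) and the standard library are available. Lean on these libraries where they do the work, as an engineer would, in place of code of your own. Each camera call takes 0.05 s, during which the arm holds its last target.

## Task

One of the two closed aluminium gauge housings on the bench has a loose core inside, and from outside they look alike. Pick them up and tilt them lengthwise, about 40 degrees, until you find the one whose core slides; set that one down flat, without dropping it, inside the shallow steel reject tray. The sound one must end standing flat on the bench where it stood.

Things in the scene. Friction and masses are not known exactly. Their poses are not given: they have to be found in the camera images.
- housing_1_center (a point): one of two like housings: closed aluminium gauge housing, a block 96 mm long (its x axis), 40 mm wide (y) and 32 mm high (z) with a dark lid and a clear window along the top, through which its brass inner core shows; 0.31 kg; it stands loose on the bench. This point is its centre, 16 mm above its underside. Take it across its 40 mm width, at the middle of its length.
- housing_2_center (a point): the other one: closed aluminium gauge housing, a block 96 mm long (its x axis), 40 mm wide (y) and 32 mm high (z) with a dark lid and a clear window along the top, through which its brass inner core shows; 0.31 kg; it stands loose on the bench. This point is its centre, 16 mm above its underside. Take it across its 40 mm width, at the middle of its length.
- core_1 (a joint): how far the brass core inside housing_1 has slid from the middle along the housing's x axis, m. Both cores start at 0. The loose core slides by itself to the lower end (0.016 or -0.016) once the housing is tilted lengthwise by 20 degrees or more, and stays there when it is levelled; the sound core stays within 2 mm of 0. It can also be seen through the window and felt as a small shift of weight (0.1 kg by 16 mm).
- core_2 (a joint): how far the brass core inside housing_2 has slid from the middle along the housing's x axis, m. Both cores start at 0. The loose core slides by itself to the lower end (0.016 or -0.016) once the housing is tilted lengthwise by 20 degrees or more, and stays there when it is levelled; the sound core stays within 2 mm of 0. It can also be seen through the window and felt as a small shift of weight (0.1 kg by 16 mm).
- housing_1: the same housing as housing_1_center, origin at the centre of its underside
- housing_2: the same housing as housing_2_center, origin at the centre of its underside
- reject_tray_in (a point): shallow open steel tray, 180 mm (its x axis) by 160 mm (y) outside, walls 3 mm thick and 20 mm high, fixed to the bench and empty: the reject tray. This point is the centre of its inner floor, 3 mm above the bench.

How it is judged:
On the way:
1. the housing with the loose core is held clear of the bench and tilted by over 20 degrees, and its core has slid ((((value of joint core_1 above 0.008 m or value of joint core_1 below -0.008 m) and angle between housing_1_center's own z axis and vertical above 0.35 rad and contact force between the fingers and housing_1 above 0.5 N and height (world z) of housing_1_center above 0.04 m) or ((value of joint core_2 above 0.008 m or value of joint core_2 below -0.008 m) and angle between housing_2_center's own z axis and vertical above 0.35 rad and contact force between the fingers and housing_2 above 0.5 N and height (world z) of housing_2_center above 0.04 m))), for 0.1 s.
At the end, for the whole second after the job is handed in: The housing whose core has slid (over 6 mm from the middle) lies flat (within 10 degrees) and at rest on the floor of the reject tray; the other stands flat on the bench, at rest, within 50 mm of where it stood ((((value of joint core_1 above 0.006 m or value of joint core_1 below -0.006 m) and x of housing_1_center in the frame of reject_tray_in between -0.08 and 0.08 m and y of housing_1_center in the frame of reject_tray_in between -0.07 and 0.07 m and height (world z) of each of housing_1_center, housing_2_center below 0.028 m and angle between each of housing_1_center, housing_2_center's own z axis and vertical below 0.17 rad and linear speed of each of housing_1, housing_2 below 0.02 m/s and distance of housing_2_center from where it was at the start of the episode below 0.05 m) or ((value of joint core_2 above 0.006 m or value of joint core_2 below -0.006 m) and x of housing_2_center in the frame of reject_tray_in between -0.08 and 0.08 m and y of housing_2_center in the frame of reject_tray_in between -0.07 and 0.07 m and height (world z) of each of housing_2_center, housing_1_center below 0.028 m and angle between each of housing_2_center, housing_1_center's own z axis and vertical below 0.17 rad and linear speed of each of housing_2, housing_1 below 0.02 m/s and distance of housing_1_center from where it was at the start of the episode below 0.05 m))); the robot touches nothing.
It fails at once if housing_1 is let go in the air, its centre over 70 mm above the bench (height (world z) of housing_1_center above 0.07 m and contact force between the fingers and housing_1 below 0.05 N).
It fails at once if housing_2 is let go in the air, its centre over 70 mm above the bench (height (world z) of housing_2_center above 0.07 m and contact force between the fingers and housing_2 below 0.05 N).
It also fails if it takes over 67 s, if anything falls off the work surface, if the arm or the gripper's body presses on something with over 40 N, if the wrist force passes 120 N, or if a joint passes its speed limit or range.

## Working session

There is one attempt and no reset: what is moved stays moved. The work goes in short steps, Python scripts to look and compute and a tool call to move; the robot and the scene stay as the last step left them, time stands still between calls to the robot, and variables do not carry over. Pictures are saved under pics/ and viewed, and the job is handed in when it is done.

Besides the shell and the picture viewer there is one more tool, called after "Call:" as name(argument=value, ...), one argument or row to a line, values as JSON. servo_tool: Moves the arm, as the interface text tells. Scaled input: -1 to 1 covers 0.1 m each way for a shift and 1.5 rad each way for a turn. Its arguments: {"type":"object","properties":{"moves":{"type":"array","items":{"type":"array","items":{"type":"number"}}},"hand":{"type":"number"}},"required":["moves"]}

```bash
mkdir -p pics
python3 - <<'E'
from plant import arm, imaging
import cv2,numpy as np
s=arm.sense();print(s)
for n in("top","scene"):
    p,d=imaging.get_image(n);cv2.imwrite(f"pics/{n}0.png",p[:,:,::-1]);np.savez(f"{n}0.npz",p=p,d=d);print(n,imaging.get_calibration(n))
print(imaging.get_calibration("wrist"))
E
```

```text
{'clock': 0.0, 'joint_positions': array([ 1.14490138e+00,  8.79554122e-02,  1.37222582e+00,  3.02084592e-05,
        1.68360504e+00, -1.03117790e-01]), 'qvel': array([ 0.00125748,  0.00056136, -0.00031666, -0.00105145, -0.00035505,
       -0.00154999]), 'joint_efforts': array([-3.00606371e-04, -3.40171123e+01, -3.02434945e+01,  7.17259292e-02,
        3.27352574e-02, -1.44797241e-04]), 'tcp_pos': array([0.17423919, 0.52109923, 0.20431839]), 'tcp_rot': array([-1.34587683, -0.96678239,  0.96996054]), 'force': array([-0.14293042, -0.00817503,  0.40763261]), 'ft_torque': array([-0.00491733, -0.0101911 , -0.06873767]), 'opening': 0.09392180634028913}
top {'fx': 390.2733008979877, 'fy': 390.2733008979877, 'cx': 278.9793951657259, 'cy': 207.13589332787433, 'extrinsics': array([[-0.02065931, -0.99971809,  0.01170177, -0.06444006],
       [-0.99329061,  0.01919162, -0.11404143,  0.46395667],
       [ 0.11378471, -0.01397927, -0.99340708,  0.94880492],
       [ 0.        ,  0.        ,  0.        ,  1.        ]])}
scene {'fx': 395.5848666799549, 'fy': 395.5848666799549, 'cx': 276.7834215543336, 'cy': 207.21555187631478, 'extrinsics': array([[ 0.81796667, -0.57517496, -0.01021286, -0.42398729],
       [-0.25161708, -0.34175139, -0.90548044,  0.14911374],
       [ 0.51731942,  0.74322255, -0.42426509,  0.78481105],
       [ 0.        ,  0.        ,  0.        ,  1.        ]])}
{'fx': 325.19226210127806, 'fy': 325.19226210127806, 'cx': 275.50254099066996, 'cy': 211.9872515719793, 'hand_eye': array([[ 9.99999753e-01, -4.38042440e-04,  5.49619428e-04,
         7.85165102e-04],
       [-6.40483048e-04, -2.45983378e-01,  9.69273835e-01,
        -1.78908174e-01],
       [-2.89385832e-04, -9.69273948e-01, -2.45983598e-01,
         7.15556206e-02],
       [ 0.00000000e+00,  0.00000000e+00,  0.00000000e+00,
         1.00000000e+00]])}
```

View pics/top0.png

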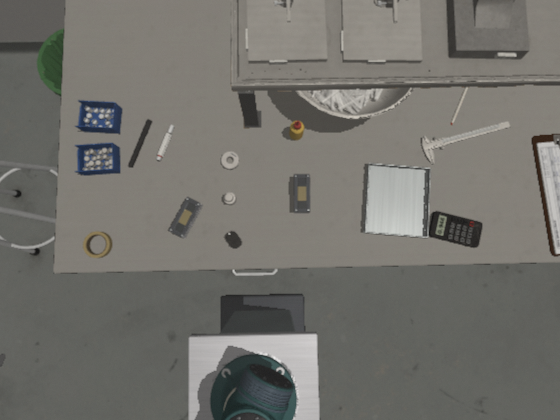

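View pics/scene0.png

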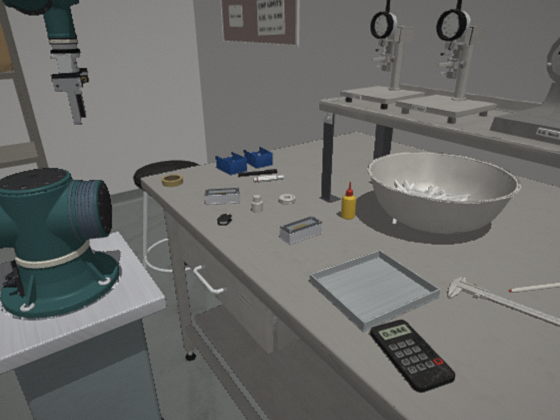

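The top view shows housings at about (185,217) and (301,194), and the tray at (397,201). The scene view agrees. Next I'll measure them.

```bash
cat > h.py <<'E'
import numpy as np,cv2
from plant import arm, imaging
from scipy.spatial.transform import Rotation as R
def topw(u,v,z,n="top"):
    c=imaging.get_calibration(n);E=c["extrinsics"];Rm=E[:3,:3];t=E[:3,3]
    r=Rm.T@np.array([(u-c["cx"])/c["fx"],(v-c["cy"])/c["fy"],1]);o=-Rm.T@t
    return o+r*(z-o[2])/r[2]
def cloud(d,n="top"):
    c=imaging.get_calibration(n);E=c["extrinsics"]
    v,u=np.mgrid[:d.shape[0],:d.shape[1]]
    P=np.stack([(u-c["cx"])/c["fx"]*d,(v-c["cy"])/c["fy"]*d,d],-1)
    return (P-E[:3,3])@E[:3,:3]
E
python3 - <<'E'
from h import *
f=np.load("top0.npz");p,d=f["p"],f["d"];W=cloud(d)
for nm,(u0,u1,v0,v1) in dict(A=(160,212,190,245),B=(280,322,165,222)).items():
    w=W[v0:v1,u0:u1]; m=(w[...,2]>.022)&(w[...,2]<.06)&(d[v0:v1,u0:u1]>0)
    q=w[m]; print(nm,m.sum(),np.median(q[:,2]),q[:,:2].mean(0),cv2.minAreaRect(q[:,:2].astype(np.float32)*1000))
    print(" bench z",np.median(w[~m][:,2]))
    cv2.imwrite(f"pics/{nm}crop.png",cv2.resize(p[v0:v1,u0:u1,::-1],None,fx=8,fy=8,interpolation=cv2.INTER_NEAREST))
w=W[150:250,350:440];m=(w[...,2]>.012)&(w[...,2]<.03)
q=w[m];q=q[(q[:,1]>-.42)]
print(m.sum())
for u,v in((369,163),(431,167),(428,239),(362,235)): print(topw(u,v,.02))
f=W[180:220,380:415];print("floor",np.median(f[...,2]))
p=f
E
```

```text
A 655 0.03086460672263477 [0.44127065 0.16153026] ((441.8092346191406, 162.2489471435547), (41.038185119628906, 95.92852783203125), 61.83361053466797)
 bench z -0.0005475500653904724
B 617 0.030995060925669116 [ 0.49553324 -0.12951125] ((495.8143615722656, -129.67153930664062), (40.21318817138672, 94.21066284179688), 88.9177017211914)
 bench z -0.0004741307728439651
557
[ 0.57254184 -0.30640439  0.02      ]
[ 0.55924795 -0.46505268  0.02      ]
[ 0.37580401 -0.44550309  0.02      ]
[ 0.38914585 -0.28018428  0.02      ]
floor 0.0025384544796610334
```

Run:
```python
from h import *
f=np.load("top0.npz");p=f["p"]
a=cv2.resize(p[185:250,155:215,::-1],None,fx=6,fy=6);b=cv2.resize(p[160:225,272:332,::-1],None,fx=6,fy=6)
cv2.imwrite("pics/ab.png",np.hstack([a,b]))
cv2.imwrite("pics/tray.png",cv2.resize(p[150:250,350:450,::-1],None,fx=5,fy=5))
```

```text
(no output)
```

View pics/ab.png

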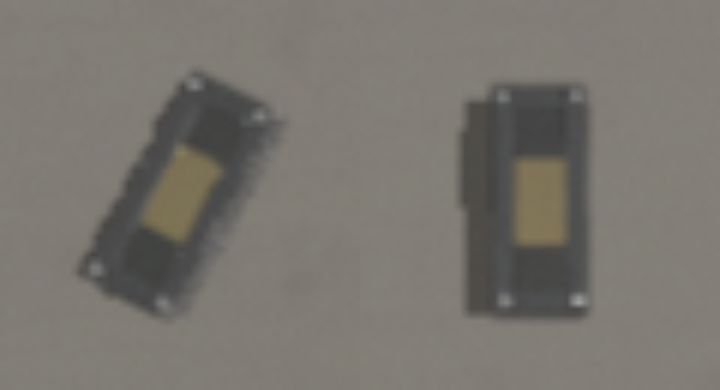

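View pics/tray.png

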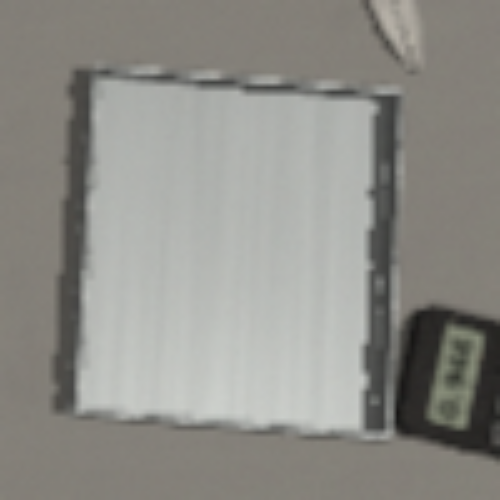

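```bash
cat >> h.py <<'E'
def axes(jaw_deg,tilt=0.0):
    # tool x = jaw direction, y = down, tilted about tool x by tilt rad
    a=np.deg2rad(jaw_deg);x=np.array([np.cos(a),np.sin(a),0]);y=np.array([0,0,-1.]);z=np.cross(x,y)
    return R.from_matrix(np.stack([x,y,z],1))*R.from_rotvec([tilt,0,0])
def go(pos,jaw,tilt=0.0):
    s=arm.sense();Rc=R.from_rotvec(s["tcp_rot"])
    sh=Rc.inv().apply(np.array(pos)-s["tcp_pos"])
    rv=(Rc.inv()*axes(jaw,tilt)).as_rotvec()
    print("t %.2f"%s["clock"],"tcp",s["tcp_pos"].round(4),"open",round(s["opening"],4),"F",s["force"].round(2),"T",s["ft_torque"].round(3))
    print("shift",(sh/.1).round(3),"turn",(rv/1.5).round(3))
E
python3 - <<'E'
from h import *
s=arm.sense();print(R.from_rotvec(s["tcp_rot"]).as_matrix().round(3))
for j in (61.8,-118.2):go([.4415,.162,.15],j)
for j in (88.9,-91.1):go([.4415,.162,.15],j)
E
```

```text
[[ 0.317 -0.001 -0.948]
 [ 0.948 -0.002  0.317]
 [-0.002 -1.     0.   ]]
t 0.10 tcp [0.1743 0.5211 0.2044] open 0.0942 F [ 0.48 -0.37  0.68] T [ 0.02   0.007 -0.034]
shift [-2.557  0.548 -3.674] turn [-0.     0.113 -0.001]
t 0.10 tcp [0.1743 0.5211 0.2044] open 0.0942 F [ 0.48 -0.37  0.68] T [ 0.02   0.007 -0.034]
shift [-2.557  0.548 -3.674] turn [-0.002 -1.981  0.   ]
t 0.10 tcp [0.1743 0.5211 0.2044] open 0.0942 F [ 0.48 -0.37  0.68] T [ 0.02   0.007 -0.034]
shift [-2.557  0.548 -3.674] turn [-0.    -0.202 -0.001]
t 0.10 tcp [0.1743 0.5211 0.2044] open 0.0942 F [ 0.48 -0.37  0.68] T [ 0.02   0.007 -0.034]
shift [-2.557  0.548 -3.674] turn [ 0.002  1.892 -0.   ]
```

Call:
servo_tool(
  moves=[
    [-0.64,0,-0.92,0,0,0],
    [-0.64,0,-0.92,0,0,0],
    [-0.64,0,-0.92,0,0,0],
  ],
)

```text
clock: 0.4
tcp_pos: [0.2431, 0.4288, 0.2051]
tcp_rot: [-1.348, -0.965, 0.966]
force: [-0.4, 0.3, -0.6]
opening: 0.094
```

Call:
servo_tool(
  moves=[
    [-0.64,0,-0.92,0,0,0],
    [-0.64,0,-0.92,0,0,0],
    [-0.64,0,-0.92,0,0,0],
  ],
)

```text
clock: 0.7
tcp_pos: [0.3101, 0.3392, 0.2053]
tcp_rot: [-1.348, -0.965, 0.965]
force: [-0.5, 0.4, -0.2]
opening: 0.0941
```

Call:
servo_tool(
  moves=[
    [-0.64,0,-0.92,0,0,0],
    [-0.64,0,-0.92,0,0,0],
    [-0.64,0,-0.92,0,0,0],
  ],
)

```text
clock: 1.0
tcp_pos: [0.377, 0.2497, 0.2052]
tcp_rot: [-1.347, -0.965, 0.965]
force: [0.8, 0.6, 0.4]
opening: 0.094
```

Call:
servo_tool(
  moves=[
    [-0.64,0.55,-0.92,0,0.11,0],
    [-0.64,0.55,-0.92,0,0.11,0],
    [-0.64,0.55,-0.92,0,0.11,0],
    [-0.64,0.55,-0.92,0,0.11,0],
    [-0.64,0.55,-0.92,0,0.11,0],
  ],
)

```text
clock: 1.5
tcp_pos: [0.4418, 0.1633, 0.1503]
tcp_rot: [-1.399, -0.842, 0.843]
force: [0.1, 0.6, -0.5]
opening: 0.0939
```

```bash
cat >> h.py <<'E'
def wr(name):
    s=arm.sense();p,d=imaging.get_image("wrist");cv2.imwrite(f"pics/{name}.png",p[:,:,::-1])
    c=imaging.get_calibration("wrist");v,u=np.mgrid[:420,:560]
    x=u-c["cx"];y=v-c["cy"];r=np.hypot(x,y)+1e-9;th=r/c["fx"]
    P=np.stack([np.tan(th)*x/r*d,np.tan(th)*y/r*d,d],-1)
    H=c["hand_eye"];P=P@H[:3,:3].T+H[:3,3]
    return s,p,d,R.from_rotvec(s["tcp_rot"]).apply(P.reshape(-1,3)).reshape(P.shape)+s["tcp_pos"],P
E
python3 - <<'E'
from h import *
go([.4415,.162,.03],61.8)
s,p,d,W,P=wr("w1")
m=(W[...,2]>.024)&(W[...,2]<.04)&(d>0)
n,l,st,c=cv2.connectedComponentsWithStats(m.astype(np.uint8))
for i in range(1,n):
    if st[i,4]>800:
        q=W[l==i];print(st[i],q.mean(0),cv2.minAreaRect(q[:,:2].astype(np.float32)*1000))
E
```

```text
t 1.50 tcp [0.4418 0.1633 0.1503] open 0.0939 F [ 0.07  0.63 -0.45] T [ 0.025  0.001 -0.058]
shift [-0.014  1.203 -0.005] turn [-0.001  0.003  0.   ]
[ 254  157   44   99 4160] [0.44066634 0.1649906  0.03110172] ((442.3009338378906, 164.14913940429688), (40.35849380493164, 95.58875274658203), 61.9013557434082)
```

View pics/w1.png

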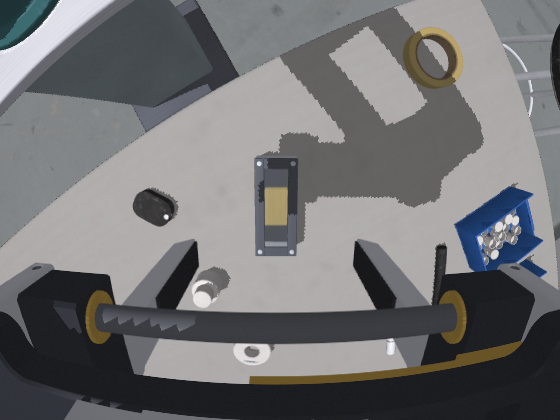

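The wrist view has housing A at about (276,206), and both measurements agree to 2 mm. I'll check that the small knob at (205,290) is clear of the fingers.

Run:
```python
from h import *
s,p,d,W,P=wr("w2")
for u,v in((205,285),(205,300),(160,205),(252,350),(276,206)):print((u,v),W[v,u].round(3),P[v,u].round(3))
go([.442,.1635,.055],61.9)
```

```text
(205, 285) [0.482 0.06  0.029] [-0.073  0.122 -0.083]
(205, 300) [0.492 0.057 0.042] [-0.071  0.109 -0.094]
(160, 205) [0.387 0.058 0.014] [-0.119  0.137 -0.001]
(252, 350) [0.597 0.049 0.001] [-0.029  0.15  -0.191]
(276, 206) [0.441 0.166 0.03 ] [0.001 0.121 0.002]
t 1.60 tcp [0.4421 0.1638 0.1513] open 0.0941 F [-0.89  0.58  0.76] T [-0.02  -0.027 -0.011]
shift [-0.005  0.963 -0.001] turn [0.    0.003 0.001]
```

Call:
servo_tool(
  moves=[
    [0,0.45,0,0,0,0],
    [0,0.96,0,0,0,0],
    [0,0.96,0,0,0,0],
  ],
)

```text
clock: 1.9
tcp_pos: [0.4356, 0.1621, 0.0481]
tcp_rot: [-1.395, -0.833, 0.855]
force: [-0.9, -0.2, -0.1]
opening: 0.0943
```

Call:
servo_tool(
  moves=[
    [0,0.25,0,0,0,0],
    [0,0.48,0,0,0,0],
    [0,0.48,0,0,0,0],
    [0,0.48,0,0,0,0],
  ],
)

```text
clock: 2.3
tcp_pos: [0.4435, 0.1632, 0.0089]
tcp_rot: [-1.402, -0.846, 0.841]
force: [0.2, -0.1, 1.5]
opening: 0.094
```

Call:
servo_tool(
  moves=[
    [0,0,0,0,0,0],
    [0,0,0,0,0,0],
    [0,0,0,0,0,0],
    [0,0,0,0,0,0],
    [0,0,0,0,0,0],
    [0,0,0,0,0,0],
  ],
  hand=1,
)

```text
clock: 2.9
tcp_pos: [0.4422, 0.1621, 0.0065]
tcp_rot: [-1.401, -0.843, 0.843]
force: [0.5, -0.2, -0.6]
opening: 0.0497
```

Call:
servo_tool(
  moves=[
    [0,0,0,0,0,0],
    [0,0,0,0,0,0],
    [0,0,0,0,0,0],
    [0,0,0,0,0,0],
  ],
)

```text
clock: 3.3
tcp_pos: [0.4423, 0.1622, 0.0064]
tcp_rot: [-1.401, -0.843, 0.843]
force: [0.0, 1.6, -0.2]
opening: 0.0397
```

Call:
servo_tool(
  moves=[
    [0,-0.2,0,0,0,0],
    [0,-0.4,0,0,0,0],
    [0,-0.6,0,0,0,0],
    [0,-0.8,0,0,0,0],
    [0,-1,0,0,0,0],
    [0,-1,0,0,0,0],
  ],
)

```text
clock: 3.9
tcp_pos: [0.4439, 0.1624, 0.1088]
tcp_rot: [-1.403, -0.847, 0.839]
force: [-0.5, 0.2, -2.4]
opening: 0.0397
```

Run:
```python
from h import *
go([.442,.1635,.106],61.9)
wr("w3")
```

```text
t 3.90 tcp [0.4439 0.1624 0.1088] open 0.0397 F [-0.49  0.19 -2.37] T [-0.015  0.002 -0.026]
shift [0.001 0.028 0.022] turn [0.003 0.002 0.002]
```

View pics/w3.png

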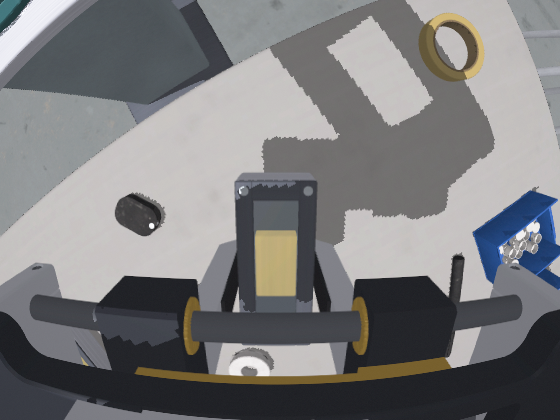

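Housing A is held. Its core spans rows 231–297 at about u=276, near the middle. Now I'll tilt it.

Call:
servo_tool(
  moves=[
    [0,-0.3,0,-0.1,0,0],
    [0,-0.3,0,-0.2,0,0],
    [0,-0.3,0,-0.3,0,0],
    [0,-0.3,0,-0.4,0,0],
    [0,-0.3,0,-0.46,0,0],
    [0,-0.3,0,-0.46,0,0],
    [0,-0.3,0,-0.46,0,0],
    [0,-0.3,0,-0.46,0,0],
    [0,-0.3,0,-0.46,0,0],
    [0,-0.3,0,-0.46,0,0],
  ],
)

```text
clock: 4.95
tcp_pos: [0.4431, 0.1617, 0.1372]
tcp_rot: [-1.994, -1.197, 0.563]
force: [-0.1, -0.3, -3.5]
opening: 0.04
```

Run:
```python
from h import *
go([.442,.1625,.106],61.9)
wr("w4")
```

```text
t 4.95 tcp [0.4431 0.1617 0.1372] open 0.04 F [-0.14 -0.34 -3.47] T [0.274 0.6   0.026]
shift [0.002 0.232 0.209] turn [0.46  0.    0.001]
```

View pics/w4.png

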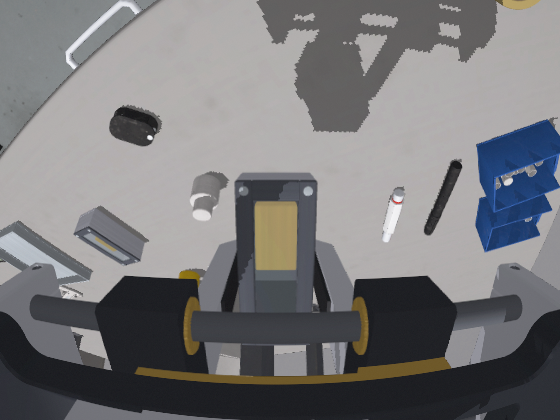

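The core slid to the camera-side (lower) end, from rows 231–297 to 202–270, so A is the loose one. I'll level it and carry it over to the tray.

Call:
servo_tool(
  moves=[
    [0,0,0,0.1,0,0],
    [0,0,0,0.2,0,0],
    [0,0,0,0.3,0,0],
    [0,0,0,0.4,0,0],
    [0,0,0,0.46,0,0],
    [0,0,0,0.46,0,0],
  ],
)

```text
clock: 5.6
tcp_pos: [0.4453, 0.1597, 0.1368]
tcp_rot: [-1.405, -0.84, 0.839]
force: [0.4, 0.5, -3.7]
opening: 0.0399
```

Call:
servo_tool(
  moves=[
    [0,0,0,0,-0.08,0],
    [0,0,0,0,-0.16,0],
    [0,0,0,0,-0.233,0],
    [0,0,0,0,-0.233,0],
    [0,0,0,0,-0.233,0],
  ],
)

```text
clock: 6.1
tcp_pos: [0.4418, 0.1623, 0.1365]
tcp_rot: [-1.273, -1.106, 1.106]
force: [0.3, -0.3, -2.7]
opening: 0.0397
```

Run:
```python
from h import *
go([.474,-.374,.12],82)
f=np.load("top0.npz");W=cloud(f["d"])
print("shelf",W[60,200:440:40].round(3), W[82,240:440:40].round(3))
# tray fit on rim/inner floor
w=W[150:250,350:440];m=(np.abs(w[...,2]-.003)<.001)
for u,v in((369,163),(431,167),(428,239),(362,235)): pass
c=np.mean([topw(u,v,.02) for u,v in((350+16,150+14),(350+80,150+18.5),(350+78,150+87.5),(350+11.5,150+82))],0);print(c)
```

```text
t 6.10 tcp [0.4418 0.1623 0.1365] open 0.0397 F [ 0.3  -0.29 -2.67] T [ 0.048 -0.067 -0.045]
shift [-5.266  0.169 -1.065] turn [ 0.001 -0.    -0.   ]
shelf [[ 0.866  0.129  0.002]
 [ 0.724 -0.     0.273]
 [ 0.709 -0.077  0.301]
 [ 0.709 -0.153  0.298]
 [ 0.707 -0.228  0.3  ]
 [ 0.706 -0.304  0.299]] [[ 0.679  0.     0.273]
 [ 0.678 -0.077  0.274]
 [ 0.676 -0.154  0.276]
 [ 0.673 -0.231  0.279]
 [ 0.673 -0.309  0.277]]
[ 0.47542103 -0.37145686  0.02      ]
```

Call:
servo_tool(
  moves=[
    [-0.4,0,-0.07,0,0,0],
    [-0.8,0,-0.15,0,0,0],
    [-1,0,-0.2,0,0,0],
  ],
)

```text
clock: 6.4
tcp_pos: [0.448, 0.0581, 0.1365]
tcp_rot: [-1.275, -1.104, 1.106]
force: [-0.3, 1.0, -2.2]
opening: 0.0397
```

Call:
servo_tool(
  moves=[
    [-0.4,0,-0.07,0,0,0],
    [-0.8,0,-0.15,0,0,0],
    [-1,0,-0.2,0,0,0],
  ],
)

```text
clock: 6.7
tcp_pos: [0.4541, -0.0442, 0.1366]
tcp_rot: [-1.275, -1.103, 1.105]
force: [-0.2, 0.1, -3.3]
opening: 0.0399
```

Call:
servo_tool(
  moves=[
    [-0.4,0,-0.07,0,0,0],
    [-0.8,0,-0.15,0,0,0],
    [-1,0,-0.2,0,0,0],
  ],
)

```text
clock: 7.0
tcp_pos: [0.4601, -0.1461, 0.1366]
tcp_rot: [-1.275, -1.103, 1.105]
force: [0.5, 1.1, -3.1]
opening: 0.0399
```

Call:
servo_tool(
  moves=[
    [-0.4,0,-0.07,0,0,0],
    [-0.8,0,-0.15,0,0,0],
    [-1,0,-0.2,0,0,0],
  ],
)

```text
clock: 7.3
tcp_pos: [0.4661, -0.248, 0.1364]
tcp_rot: [-1.275, -1.103, 1.105]
force: [-0.2, 0.5, -3.4]
opening: 0.0397
```

Call:
servo_tool(
  moves=[
    [-0.4,0,-0.07,0,0,0],
    [-0.8,0,-0.15,0,0,0],
    [-1,0,-0.2,0,0,0],
    [-1,0,-0.2,0,0,0],
    [-1,0,-0.2,0,0,0],
  ],
)

```text
clock: 7.8
tcp_pos: [0.4722, -0.3465, 0.136]
tcp_rot: [-1.271, -1.106, 1.105]
force: [0.6, 0.4, -3.6]
opening: 0.0398
```

Run:
```python
from h import *
go([.475,-.372,.06],82)
p,d=imaging.get_image("top");cv2.imwrite("pics/t2.png",p[:,:,::-1])
s,p,d,W,P=wr("w5")
```

```text
t 7.80 tcp [ 0.4722 -0.3465  0.136 ] open 0.0398 F [ 0.65  0.37 -3.64] T [ 0.102 -0.007 -0.006]
shift [-0.25   0.76  -0.064] turn [-0.001 -0.     0.001]
```

View pics/w5.png

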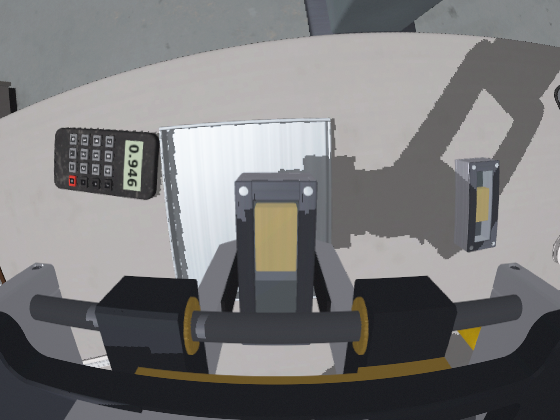

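View pics/t2.png

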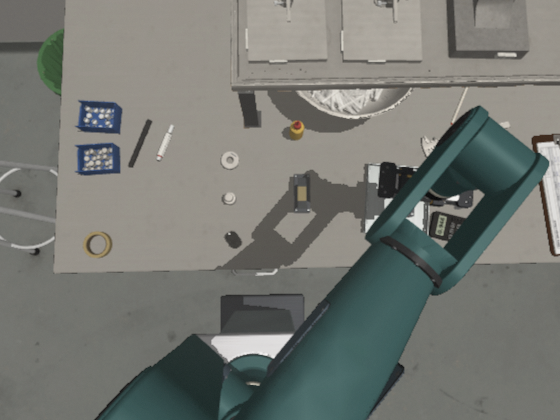

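Call:
servo_tool(
  moves=[
    [-0.25,0,-0.06,0,0,0],
    [-0.25,0.3,-0.06,0,0,0],
    [-0.25,0.6,-0.06,0,0,0],
    [-0.25,0.9,-0.06,0,0,0],
    [-0.25,0.9,-0.06,0,0,0],
    [-0.25,0.9,-0.06,0,0,0],
  ],
)

```text
clock: 8.5
tcp_pos: [0.475, -0.3714, 0.0466]
tcp_rot: [-1.27, -1.107, 1.107]
force: [0.4, -0.1, -3.5]
opening: 0.0397
```

Run:
```python
from h import *
go([.475,-.372,.0095],82)
wr("w6")
```

```text
t 8.50 tcp [ 0.475  -0.3714  0.0466] open 0.0397 F [ 0.37 -0.06 -3.5 ] T [ 0.028 -0.018 -0.015]
shift [-0.006  0.371 -0.002] turn [-0.     0.002  0.   ]
```

View pics/w6.png

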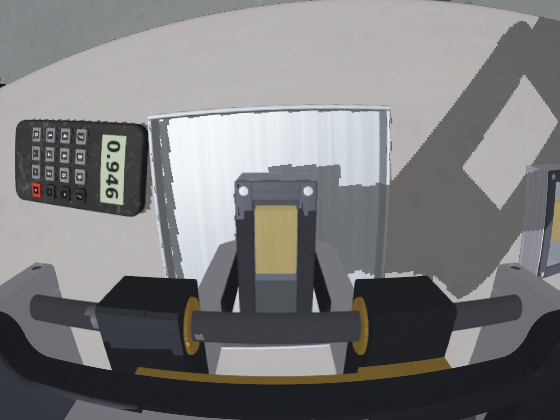

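The housing (u 236–316) is centred between the tray walls (about 160 and 385). I'll lower it slowly.

Call:
servo_tool(
  moves=[
    [0,0.1,0,0,0,0],
    [0,0.2,0,0,0,0],
    [0,0.27,0,0,0,0],
    [0,0.32,0,0,0,0],
    [0,0.35,0,0,0,0],
    [0,0.35,0,0,0,0],
    [0,0.35,0,0,0,0],
  ],
)

```text
clock: 9.25
tcp_pos: [0.475, -0.3726, 0.0116]
tcp_rot: [-1.272, -1.107, 1.107]
force: [0.3, 0.9, -3.0]
opening: 0.0396
```

Call:
servo_tool(
  moves=[
    [0,0.01,0,0,0,0],
    [0,0.02,0,0,0,0],
    [0,0.02,0,0,0,0],
  ],
)

```text
clock: 9.55
tcp_pos: [0.4749, -0.3725, 0.0095]
tcp_rot: [-1.272, -1.107, 1.107]
force: [0.5, -0.2, -3.6]
opening: 0.04
```

Call:
servo_tool(
  moves=[
    [0,0.005,0,0,0,0],
    [0,0.01,0,0,0,0],
    [0,0.01,0,0,0,0],
  ],
)

```text
clock: 9.85
tcp_pos: [0.475, -0.3726, 0.0095]
tcp_rot: [-1.272, -1.107, 1.107]
force: [-2.0, 2.4, 3.6]
opening: 0.0396
```

Call:
servo_tool(
  moves=[
    [0,0.005,0,0,0,0],
    [0,0.01,0,0,0,0],
    [0,0.01,0,0,0,0],
  ],
)

```text
clock: 10.15
tcp_pos: [0.475, -0.3726, 0.0095]
tcp_rot: [-1.272, -1.107, 1.107]
force: [-3.3, 2.7, 7.6]
opening: 0.04
```

Contact: the force went from −3.6 N to +7.6 N. I'll back off slightly and release with a partial opening.

Call:
servo_tool(
  moves=[
    [0,-0.013,0,0,0,0],
    [0,-0.013,0,0,0,0],
  ],
)

```text
clock: 10.35
tcp_pos: [0.475, -0.3726, 0.0094]
tcp_rot: [-1.272, -1.107, 1.107]
force: [-2.1, 2.1, 4.9]
opening: 0.0399
```

Call:
servo_tool(
  moves=[
    [0,0,0,0,0,0],
    [0,0,0,0,0,0],
    [0,0,0,0,0,0],
    [0,0,0,0,0,0],
    [0,0,0,0,0,0],
    [0,0,0,0,0,0],
  ],
  hand=-0.4,
)

```text
clock: 10.95
tcp_pos: [0.4749, -0.3725, 0.0086]
tcp_rot: [-1.271, -1.107, 1.107]
force: [0.7, -0.0, 0.6]
opening: 0.0657
```

Call:
servo_tool(
  moves=[
    [0,-0.2,0,0,0,0],
    [0,-0.5,0,0,0,0],
    [0,-0.8,0,0,0,0],
    [0,-1,0,0,0,0],
    [0,-1,0,0,0,0],
  ],
)

```text
clock: 11.45
tcp_pos: [0.4767, -0.3742, 0.1131]
tcp_rot: [-1.28, -1.109, 1.107]
force: [0.9, 0.2, 0.4]
opening: 0.0655
```

Run:
```python
from h import *
go([.475,-.372,.15],82)
s,p,d,W,P=wr("w7")
for lo,hi in((.03,.042),):
  m=(W[...,2]>lo)&(W[...,2]<hi)&(d>0)
  n,l,st,c=cv2.connectedComponentsWithStats(m.astype(np.uint8))
  for i in range(1,n):
    if st[i,4]>800:
        q=W[l==i];A=np.c_[q[:,:2],np.ones(len(q))];k=np.linalg.lstsq(A,q[:,2],rcond=None)[0];print(st[i],q.mean(0),"slopes",k[:2],cv2.minAreaRect(q[:,:2].astype(np.float32)*1000))
```

```text
t 11.45 tcp [ 0.4767 -0.3742  0.1131] open 0.0655 F [0.85 0.24 0.41] T [-0.03  -0.     0.004]
shift [ 0.018 -0.369  0.018] turn [ 0.004  0.001 -0.003]
[ 253  157   51  113 5473] [ 0.47266187 -0.37129145  0.03415539] slopes [-0.00101546  0.0007669 ] ((475.0401611328125, -371.5955810546875), (40.347198486328125, 96.30355072021484), 82.06060791015625)
[ 500  156   34   95 2365] [ 0.4956718  -0.12950581  0.03144122] slopes [-0.00145548 -0.00208337] ((497.4118347167969, -128.59072875976562), (41.89497375488281, 96.44871520996094), 89.18441772460938)
```

View pics/w7.png

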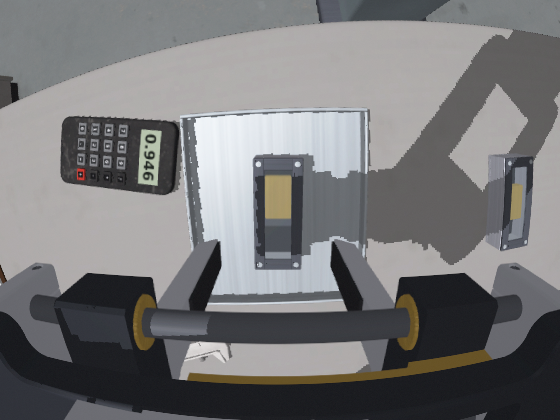

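Housing A lies flat in the tray at about (278,212), with its core offset to rows 176–218. Housing B at about (513,200) hasn't moved, and its core is centred. I'll hand in the job.

```bash
python3 -c "
from plant import arm
print(arm.close_job(), arm.sense()['clock'])"
```

```text
the job is handed in; nothing more can be done
the job is handed in; nothing more can be done
```

I found the loose core in the first housing I picked up, the left one at about (0.442, 0.163). It is now flat in the reject tray, and I handed the job in after about 11.5 s. No verdict was reported.

- **Tilt test:** I tilted the left housing about 40° while holding it clear of the bench. In the wrist view its core slid to the lower end and stayed there when I levelled it.
- **In the tray:** I lowered it until the force showed contact, then opened the gripper. It measured at (0.475, −0.372), within a few millimetres of the tray centre. Its top was level, to a slope of about 0.001, and its core was still off-centre.
- **The other housing:** I left this one alone, as the loose one had already turned up, so its core was never tilt-tested. It stands flat where it started, to within about 2 mm (measurement accuracy), and its core looks centred.
- **Robot:** I raised the gripper clear, with the finger tips about 0.11 m above the bench, and nothing was touching it.

None of my checks failed or disagreed.

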